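# Fit the cutting disc into the vegetable slicer

## Task

Fit the larger of the two cutting discs into the sloping seat of the vegetable slicer: turn it so that its flat edge matches the flat of the seat, set it in without forcing it until it lies fully home, flush with the deck, and then swing the latch over the disc as far as its stop. Leave the smaller disc and everything else on the worktop where it is, and let go at the end.

Things in the scene. Friction and masses are not known exactly. Their poses are not given: they have to be found in the camera images.
- disc: larger cutting disc, loose, lying flat: steel, 110 mm in diameter, 14 mm thick, one straight flat cut off 40 mm from the centre, lower edge chamfered 2 mm, a black finger bar across the top. 0.14 to 0.28 kg. Origin: centre of the underside of the full circle. z out of the barred face; x along the bar, pointing to the flat (at x = +40 mm); y across the bar
- disc_bar (a point): centre of the top of the larger disc's finger bar, on the disc's z axis, 44 mm above its underside; axes as the disc. The bar is 54 mm long (x), 14 mm wide (y) and rises 30 mm from the disc's upper face; a collar 38 mm across, 3 mm high, surrounds its foot
- small_disc: the smaller, spare cutting disc, loose, not to be used: same form, 86 mm in diameter, flat at x = +31 mm, bar 46 mm long. Origin and axes as for disc. The two discs may lie either way round.
- seat: white deck of the slicer, fixed (place and yaw differ each time), sloping 26 degrees up to the right as seen from the robot, with a flatted round recess. Origin: centre of the recess floor, 55 mm above the worktop. x up the slope to the recess's flat, y level across (away from the robot), z the deck's normal, leaning to the left. A disc fully home has this origin and these axes
- seat_mouth (a point): centre of the recess's mouth in the deck's surface, 14 mm above its floor along the seat's z; axes as the seat. Recess: 113 mm in diameter, flat 41.5 mm from the centre (1.5 mm clearance round the disc). Deck: x -78 to +78, y -108 to +80 mm about this point, with a rim 1 mm high
- latch (a joint): angle (rad) of the steel latch, a bar 47 x 16 x 5 mm swinging 3 mm above the deck about a pivot at x = 0, y = -80 mm of the seat's frame. 0: closed, at its stop, pointing along the seat's +y over the disc's edge; grows as it swings to the seat's -x (downhill); 1.15 to 1.6 at the start, clear of the recess. On the side nearest the robot. Stays where left; about 2 N at the knob moves it
- latch_pivot (a point): point on the pivot axis of the latch, at the height of latch_knob
- latch_knob (a point): middle of the black round upright knob near the end of the latch, 40 mm from the pivot: 18 mm in diameter, 26 mm high along the seat's z; this point lies 35 mm above the recess floor's plane, the knob's top 13 mm above the point
- lemon_1: lemon, 78 x 55 x 56 mm; bystander, loose, to be left alone; origin: centre of its underside
- onion_1: red onion, about 83 mm wide, 82 mm high; bystander, loose, to be left alone; origin: centre of its underside
- tub_1: yoghurt tub, 72 mm wide, 71 mm high; bystander, loose, to be left alone; origin: centre of its underside
- mug_1: spotted mug, 83 mm wide (112 mm with handle), 94 mm high; bystander, loose, to be left alone; origin: centre of its underside
- tin_2: short food tin, 75 mm wide, 58 mm high; bystander, loose, to be left alone; origin: centre of its underside
- box_2: carton of salt, 39 x 59 mm, 92 mm high; bystander, loose, to be left alone; origin: centre of its underside

How it is judged:
On the way, in this order (a step that is already met when the one before it is completed fails the run):
1. the larger disc lies home in the recess, flat against flat (distance between disc and seat below 0.005 m and angle between the z axis of disc and the z axis of seat, either way round below 0.06 rad), for 0.3 s.
2. the latch is swung over the disc to its stop (value of joint latch below 0.15 rad), for 0.2 s.
At the end, for the whole second after the job is handed in: the larger disc lies at rest in the recess (origin within 5 mm of the centre of its floor, face parallel to the deck within 0.06 rad), the latch is within 0.15 rad of its closed stop, the smaller disc is within 30 mm of where it lay (all of step 1 and value of joint latch below 0.15 rad and linear speed of disc below 0.02 m/s and distance of small_disc from where it was at the start of the episode below 0.03 m); the robot touches nothing.
It fails at once if the disc is forced or dropped hard into the slicer (over 50 N) (contact force between disc and seat above 50 N).
It fails at once if the smaller disc is moved by more than 30 mm (distance of small_disc from where it was at the start of the episode above 0.03 m).
It fails at once if a bystander is moved by more than 30 mm (distance of any of lemon_1, onion_1, tub_1, mug_1, tin_2, box_2 from where it was at the start of the episode above 0.03 m).
It also fails if it takes over 54 s, if anything falls off the work surface, if the arm or the gripper's body presses on something with over 40 N, if the wrist force passes 120 N, or if a joint passes its speed limit or range.

## Robot

A 6-joint arm with a two-finger parallel gripper is mounted at the origin on a cart in front of the work surface, level with it; the furniture and walls round the work are solid. World frame = base frame: x ahead of the robot, y to its left, z up, the work surface at z = 0. Lengths are in m, angles in rad, forces in N, time in s.
With the tool pointing down it reaches from about 0.275 to 0.85 m from the base axis. Payload 19 kg.
Tool frame: the origin (TCP) lies at the centre of the arm's flange, where the gripper is bolted on; the fingertips stand 173 mm ahead of it and the grasp point (between the pads) lies 155 mm ahead of it (r.grasp_offset is the distance from the TCP to the grasp point, in m); z points along the fingers, y is the line along which they close (so a half turn about z gives the same grasp; the last joint's range is limited). The gripper opens to 85 mm and grips with 20 to 120 N. Pads are 22 mm wide; open, the fingers measure 114 mm over their backs; the gripper's body (76 mm by 85 mm) begins 54 mm behind the grasp point. The pads swing forward as they close: fully open they stand 13 mm farther back than shut.
Start: joints at [-1.437, 0.15, 1.437, -0, 1.554, -0.134], TCP at [0.152, -0.554, 0.405] pointing down, gripper open.
Joint ranges: [-2.8, 2.8], [-0.68, 2.1], [0.12, 2.68], [-1.39, 4.53], [0.16, 2.79], [-2.81, 2.81]. Speed limits (rad/s): [1.89, 1.89, 2.22, 3.01, 3.01, 3.01].

## Interface

Orientations are given as a unit quaternion [x, y, z, w].
In Python, from plant import r gives the robot as it stands. The module is installed in compiled form; this text tells all that it offers.
- The arm moves only by the shell command python3 -m pendant 'ROWS' [OPENING] [FORCE]. ROWS is JSON, a list that holds one entry, the list of rows, each a list of 6 numbers: the shift along the world's x, y, z in units of 40 mm (1.0 is 40 mm), then the turn, a rotation vector about the world's x, y, z in units of 5 degrees (1.0 is 5 degrees). In form: [[[tx, ty, tz, wx, wy, wz], ...]]. A call has exactly 5 rows; each row is the pose to reach, as a shift and turn from the pose commanded when the call began; what a row does not reach only later rows make up. A row lasts 1/10 s, in which the tool goes at most 50 mm and 8.59 degrees, less where a joint would pass 70% of its speed; a pose out of reach is approached as far as the arm can. A call with a gripper value outside its range is refused whole. OPENING is the finger opening in mm, from 0 to 85.4, set as the call begins (- or left out, the last holds). The fingers move at their own pace and stop on an object; FORCE is the grip in N (left out, the last holds). Time passes only in rows, so rows that repeat a pose let the fingers close, or fill a call up. It gives the time, the measured TCP pose, the force, the opening and the grip force at its end, in the units of the state.
- r.sense(): the state, without advancing time (a new reading comes with each control period).
- r.grab_frame(name): name is "scene" or "side" or "wrist"; returns a dict with "color" (420x560x3 uint8, red, green, blue), "mtx" (3x3 intrinsics, pixels), "k1" (the pictures are not rectified: a ray, as slopes to the right and down, at radius r is drawn at 1 + k1 r^2 times it, then the intrinsics apply), "rvec" (rotation vector, rad) and "tvec" (3), from world to camera coordinates, as OpenCV has them; the wrist camera has in their place "tool_from_camera" (4x4, takes a point from camera to tool coordinates, whose origin is the TCP and whose axes are the flange's). Camera axes: x right, y down, z forward; pixel columns grow to the right and rows downward; lengths in m; the calibration is good to about 2 mm. A picture is of the moment at which its call begins: read the wrist's pose just before it. There is no depth.
- r.finish_job(): hands the job in; it is judged then, once.
The state is a dict: "clock": time; "joint_positions": joint angles; "qvel": joint speeds; "effort": joint torques, N m; "tcp_pos": TCP position; "ee_rot": TCP orientation; "contact_force": force on the tool from outside, world axes, zero at the start; "moment": the same for the moment, N m; "width": finger opening in m; "finger_force": force on a finger pad.
Only numpy, scipy, OpenCV 4.12 (cv2) and the standard library are available. Lean on these libraries where they do the work, as an engineer would, in place of code of your own. Each camera call takes 0.05 s, during which the arm holds its last target. There are 200 camera calls.

## Working session

There is one attempt and no reset: what is moved stays moved. The work goes in short steps, Python scripts to look and compute and a shell command to move; the robot and the scene stay as the last step left them, time stands still between calls to the robot, and variables do not carry over. Pictures are saved under pics/ and viewed, at most 10 in all, crops included, and the job is handed in when it is done.

```bash
mkdir -p pics
cat > h.py <<'E'
from plant import r
import numpy as np, cv2, pickle
from scipy.spatial.transform import Rotation as R
def grab(n,f):
    s=r.sense(); d=r.grab_frame(n)
    if n=='wrist':
        T=np.eye(4);T[:3,:3]=R.from_quat(s['ee_rot']).as_matrix();T[:3,3]=s['tcp_pos']
        M=np.linalg.inv(T@np.array(d['tool_from_camera']))
        d['Rm'],d['t']=M[:3,:3],M[:3,3]
    else: d['Rm'],d['t']=cv2.Rodrigues(np.array(d['rvec'],float))[0],np.array(d['tvec'],float).ravel()
    pickle.dump(d,open(f'pics/{f}.pkl','wb')); cv2.imwrite(f'pics/{f}.png',d['color'][:,:,::-1]); return d
def load(f): return pickle.load(open(f'pics/{f}.pkl','rb'))
def ray(d,uv):
    K=np.array(d['mtx']); p=np.array([(uv[0]-K[0,2])/K[0,0],(uv[1]-K[1,2])/K[1,1]]); q=p.copy()
    for _ in range(30): q=p/(1+d['k1']*(q@q))
    v=d['Rm'].T@np.array([*q,1]); return -d['Rm'].T@d['t'], v/np.linalg.norm(v)
def onz(d,uv,z):
    c,v=ray(d,uv); return c+v*(z-c[2])/v[2]
def tri(*obs):
    A=0;b=0;L=[ray(*o) for o in obs]
    for c,v in L:
        P=np.eye(3)-np.outer(v,v);A=A+P;b=b+P@c
    X=np.linalg.solve(A,b); return X,[np.linalg.norm((np.eye(3)-np.outer(v,v))@(X-c))*1e3 for c,v in L]
def proj(d,X):
    X=np.atleast_2d(X); C=X@d['Rm'].T+d['t']; q=C[:,:2]/C[:,2:]
    q=q*(1+d['k1']*(q**2).sum(1,keepdims=True)); K=np.array(d['mtx']); return q*[K[0,0],K[1,1]]+K[:2,2]
E
python3 - <<'E'
from h import *
a=grab('scene','sc');b=grab('side','si');grab('wrist','w0')
for d in (a,b): print(-d['Rm'].T@d['t'],d['Rm'][2],d['k1'],d['mtx'][0][0])
s=r.sense();print(s['clock'],s['tcp_pos'],s['ee_rot'],s['width'])
cv2.imwrite('pics/both.png',cv2.resize(np.hstack([a['color'],b['color']])[:,:,::-1],(800,300)))
E
```

```text
[-0.06802541 -1.19125064  0.75547936] [ 0.38936658  0.79745364 -0.46093531] -0.1345556948247054 425.3783080051726
[0.46238811 1.00556384 0.69565695] [ 0.02784261 -0.85296986 -0.52121705] -0.035816492347437306 396.77379224861187
0.15 [ 0.152112   -0.55448897  0.40423163] [ 9.91052993e-01  1.33468146e-01  3.00900377e-06 -4.67732996e-04] 0.0854637536489888
```

View pics/sc.png

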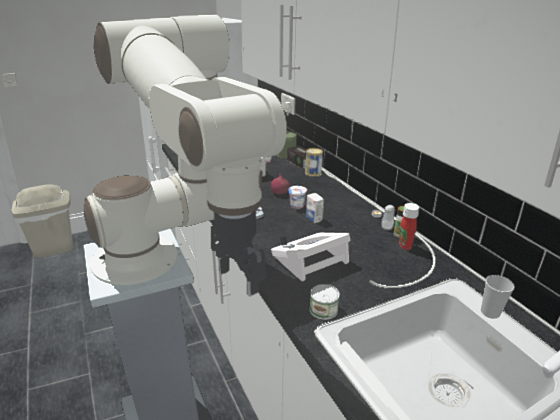

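View pics/si.png

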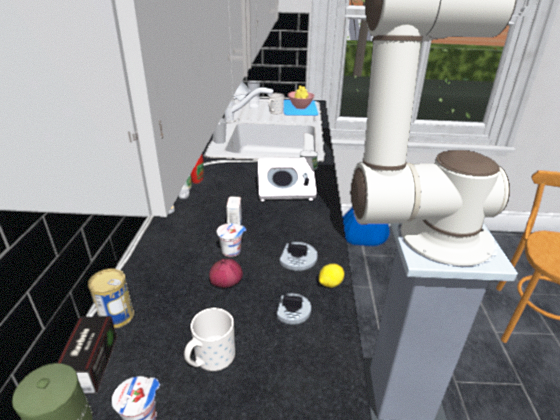

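The side view shows the slicer deck at about (287,180) with its latch knob at (306,181). The two discs are at (298,256) and (293,308), with the lemon next to them at (331,275). The scene view shows the slicer from behind at (312,253).

Run:
```python
from h import *
d=load('si')
for n,uv,z in [('discA',(298,258),.014),('A l',(280,258),.014),('A r',(317,258),.014),('discB',(293,309),.014),('B l',(276,309),.014),('B r',(311,309),.014),('barA',(298,247),.044),('barB',(292,299),.044),('lemon',(331,275),.03),('onion',(226,273),.04),('mug',(212,340),.05),('tub',(231,240),.035),('seat',(284,178),.069),('knob',(306,181),.09),('tin',(310,160),.03),('box',(234,210),.046)]:
    print(n,onz(d,uv,z).round(3))
print(load('w0')['tool_from_camera'] , load('w0')['mtx'])
```

```text
discA [0.449 0.153 0.014]
A l [0.498 0.156 0.014]
A r [0.397 0.149 0.014]
discB [0.457 0.342 0.014]
B l [0.497 0.345 0.014]
B r [0.415 0.34  0.014]
barA [0.45  0.143 0.044]
barB [0.461 0.341 0.044]
lemon [0.365 0.235 0.03 ]
onion [0.627 0.258 0.04 ]
mug [0.618 0.473 0.05 ]
tub [0.638 0.113 0.035]
seat [ 0.505 -0.212  0.069]
knob [ 0.431 -0.157  0.09 ]
tin [ 0.411 -0.455  0.03 ]
box [ 0.651 -0.028  0.046]
[[ 1.07143749e-03 -9.58572464e-01 -2.84846770e-01  7.30497191e-02]
 [ 9.99998985e-01  7.59454458e-04  1.20571587e-03  1.63910236e-04]
 [-9.39437883e-04 -2.84847773e-01  9.58572305e-01  3.13406606e-02]
 [ 0.00000000e+00  0.00000000e+00  0.00000000e+00  1.00000000e+00]] [[291.92596391   0.         283.89399412]
 [  0.         291.92596391 209.51778962]
 [  0.           0.           1.        ]]
```

View pics/w0.png

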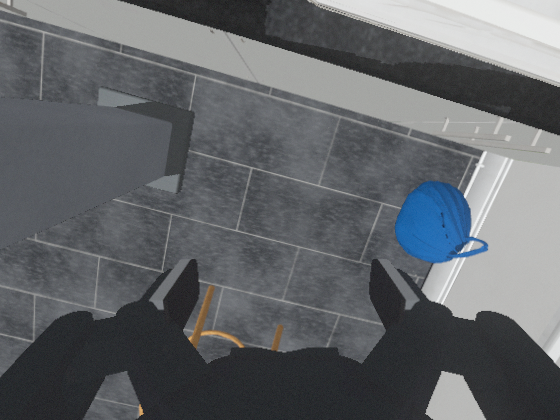

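The larger disc is A, about 0.10 m across, at (0.45, 0.15). The smaller is B at (0.457, 0.342). I'll move over the seat for a wrist view.

```bash
python3 -m pendant '[[[1,1.1,0.2,0,0,0],[2,2.2,0.4,0,0,0],[3,3.3,0.4,0,0,0],[4,4.4,0.4,0,0,0],[5,5.5,0.4,0,0,0]]]' 85; python3 -m pendant '[[[0.9,1,0,0,0,0],[1.7,1.9,0,0,0,0],[2.5,2.8,0,0,0,0],[2.8,3.1,0,0,0,0],[2.8,3.1,0,0,0,0]]]'
python3 -c "
from h import *
grab('wrist','ws1')"
python3 -m pendant '[[[0,1.1,0,0,0,0],[0,2.2,0,0,0,0],[-0.5,3.3,0,0,0,0],[-0.5,4.4,0,0,0,0],[-0.5,4.4,0,0,0,0]]]'
python3 -m pendant '[[[0,1.1,0,0,0,0],[0,2.2,0,0,0,0],[0,3.3,0,0,0,0],[0,3.8,0,0,0,0],[0,3.8,0,0,0,0]]]'
python3 -c "
from h import *
a=load('ws1');b=grab('wrist','wd1')
cv2.imwrite('pics/v1.png',np.hstack([a['color'][:,80:480],b['color'][:,80:480]])[:,:,::-1])"
```

```text
clock: 0.65
tcp_pos: [0.3205, -0.3685, 0.4205]
ee_rot: [0.991, 0.133, 0.0, 0.0]
contact_force: [0.9, -1.0, 0.1]
width: 0.0848
finger_force: 0.0
clock: 1.15
tcp_pos: [0.433, -0.2443, 0.4203]
ee_rot: [0.991, 0.135, 0.0, -0.0]
contact_force: [-0.7, 0.2, -0.7]
width: 0.085
finger_force: 0.0
clock: 1.7
tcp_pos: [0.4107, -0.0674, 0.4209]
ee_rot: [0.991, 0.135, 0.001, -0.0]
contact_force: [1.0, -0.5, -0.4]
width: 0.0849
finger_force: 0.0
clock: 2.2
tcp_pos: [0.4117, 0.0827, 0.4204]
ee_rot: [0.991, 0.134, -0.0, -0.0]
contact_force: [0.6, -0.7, 0.1]
width: 0.0847
finger_force: 0.0
```

View pics/v1.png

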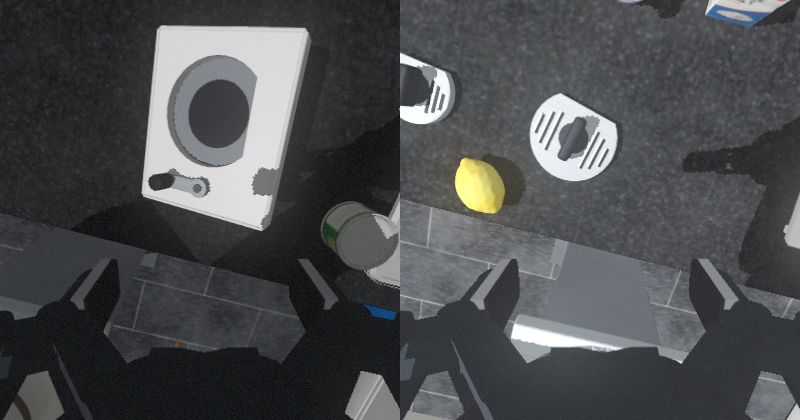

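The left half of the wrist picture shows the deck: the recess is near (213,110), its flat is on the right at x≈255, and the latch pivot (199,188) and knob (161,181) are near the robot. The right half shows the large disc at (574,137) with its flat at the upper right, the lemon at (480,186) and the small disc at the left edge. Next I'll get a second, closer view of each.

```bash
python3 -m pendant '[[[0.2,0.5,-0.8,0,0,-1],[0.4,0.9,-1.5,0,0,-2.5],[0.4,0.9,-2.2,0,0,-4],[0.4,0.9,-2.2,0,0,-5],[0.4,0.9,-2.2,0,0,-5]]]'
python3 -c "
from h import *
b=grab('wrist','wd2');s=r.sense();print(s['joint_positions'])
a=load('wd1')
f=lambda i,x,y,w,h,k:cv2.resize(i[y:y+h,x:x+w],None,fx=k,fy=k,interpolation=cv2.INTER_CUBIC)
cv2.imwrite('pics/v2.png',np.hstack([f(a['color'],190,70,130,150,3),f(b['color'],180,30,200,225,2)])[:,:,::-1])"
```

```text
clock: 2.75
tcp_pos: [0.428, 0.1163, 0.3318]
ee_rot: [0.996, -0.086, -0.001, 0.0]
contact_force: [-0.0, 0.4, 0.5]
width: 0.0849
finger_force: 0.0
[ 9.17396444e-02 -9.03858395e-02  1.83257123e+00 -2.16034696e-04
  1.39953718e+00  1.83086420e+00]
```

View pics/v2.png

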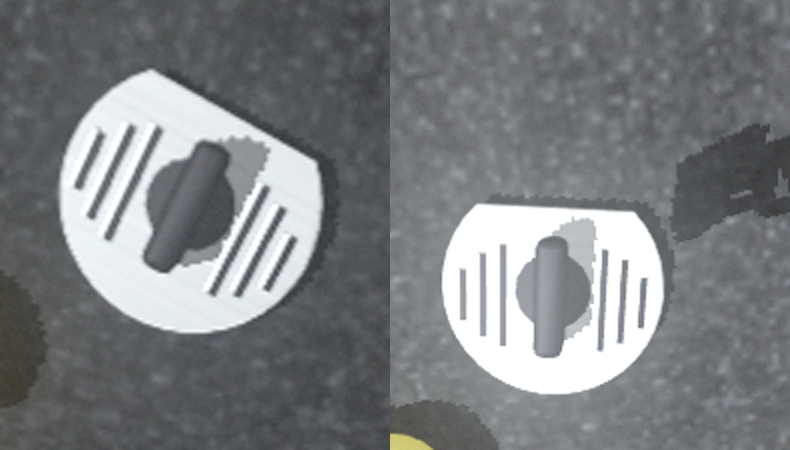

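The large disc is clear in both crops. Its flat corners are at about (241,93) and (296,123) in view 1 and (223,132) and (301,136) in view 2, and the bar runs nearly straight up in view 2.

Run:
```python
from h import *
a,b=load('wd1'),load('wd2')
P1,e1=tri((a,(240.7,93.5)),(b,(223.5,132)));P2,e2=tri((a,(295.7,123.3)),(b,(301.5,136)))
print('corners',P1.round(4),P2.round(4),e1,e2,np.linalg.norm(P1-P2),'exp .0755')
B,eb=tri((a,(190+186/3,70+205/3)),(b,(180+159/2,30+296/2)));print('bar',B.round(4),eb)
n=P1-P2; print('yaw from flat',np.degrees(np.arctan2(-n[0],n[1])))
from scipy.optimize import least_squares
for d,roi,c0 in ((a,(190,70,130,150),(250,140)),(b,(190,110,150,125),(262,180))):
    x,y,w,h=roi; g=cv2.cvtColor(d['color'],cv2.COLOR_RGB2GRAY)
    m=np.zeros_like(g);m[y:y+h,x:x+w]=(g[y:y+h,x:x+w]>150)*255
    cs,_=cv2.findContours(m,cv2.RETR_EXTERNAL,cv2.CHAIN_APPROX_NONE);c=max(cs,key=cv2.contourArea)[:,0]
    c=cv2.convexHull(c)[:,0]
    W=np.array([onz(d,p,.014)[:2] for p in c])
    def res(p):
        q=W-p[:2];u=np.array([np.cos(p[2]),np.sin(p[2])])
        return np.maximum(np.hypot(*q.T)-.055,q@u-.040)
    s=least_squares(res,[*W.mean(0),np.radians(-10)],loss='soft_l1',f_scale=.001)
    print(s.x[:2].round(4),np.degrees(s.x[2]),np.abs(s.fun).mean(),len(c))
```

```text
corners [0.5011 0.1605 0.0179] [0.4854 0.0886 0.0196] [np.float64(0.2358975407796953), np.float64(0.23589754077958855)] [np.float64(0.7463499251875961), np.float64(0.7463499251876244)] 0.07364912187239406 exp .0755
bar [0.4552 0.1339 0.0332] [np.float64(0.2684571218893357), np.float64(0.2684571218893038)]
yaw from flat -12.297666215047125
[0.4551 0.1342] -13.18212087431773 0.0003045100131610295 36
[0.4547 0.1344] -12.905250868144295 0.00024461558034493704 38
```

The disc centre is (0.455, 0.134) with yaw −13°, and both views agree. I'll take a second seat view while turning the wrist halfway, because a flipped grasp keeps joint 6 well inside its range.

```bash
python3 -m pendant '[[[0.2,-0.8,0.6,0,0,1.7],[0.5,-1.8,1.2,0,0,3.4],[0.8,-2.8,1.7,0,0,5.1],[1,-3.5,1.7,0,0,6.8],[1.3,-4.2,1.7,0,0,8.5]]]' |head -3; python3 -m pendant '[[[0,-0.8,0,0,0,1.7],[0,-1.5,0,0,0,3.4],[0,-2,0,0,0,5.1],[0,-2.4,0,0,0,6.8],[0,-2.4,0,0,0,8.5]]]'|head -3
python3 -m pendant '[[[0,0,0,0,0,1.7],[0,0,0,0,0,3.4],[0,0,0,0,0,5],[0,0,0,0,0,5],[0,0,0,0,0,5]]]'|head -3
python3 -c "
from h import *
b=grab('wrist','ws2');print(r.sense()['joint_positions'])
a=load('ws1')
f=lambda i,x,y,w,h,k:cv2.resize(i[y:y+h,x:x+w],None,fx=k,fy=k,interpolation=cv2.INTER_CUBIC)
cv2.imwrite('pics/v3.png',np.hstack([f(a['color'],210,15,200,225,2),f(b['color'],180,30,200,225,2)])[:,:,::-1])"
```

```text
clock: 3.3
tcp_pos: [0.4796, -0.053, 0.4024]
ee_rot: [0.965, 0.262, 0.001, 0.001]
clock: 3.8
tcp_pos: [0.4793, -0.1489, 0.4011]
ee_rot: [0.805, 0.593, -0.0, 0.001]
clock: 4.3
tcp_pos: [0.4795, -0.1468, 0.4009]
ee_rot: [0.661, 0.75, 0.0, 0.0]
[-4.50574038e-01 -2.53381737e-03  1.60901051e+00 -1.22677678e-04
  1.53459786e+00 -5.76425173e-01]
```

View pics/v3.png

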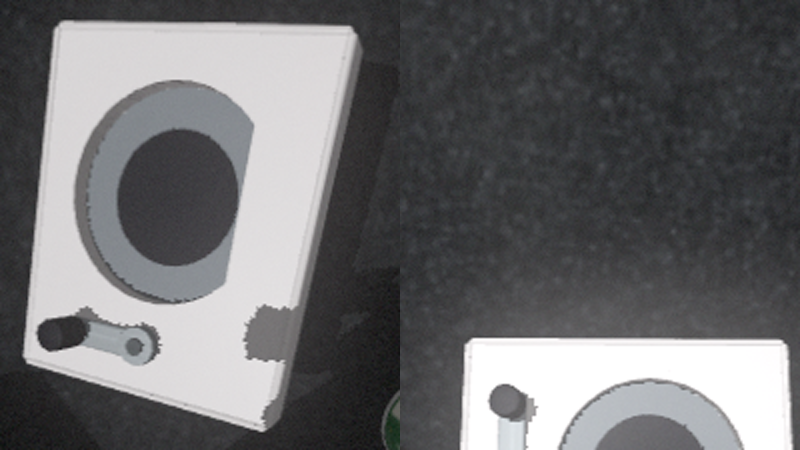

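In the left crop, the deck corners, recess and latch are clear. In the right crop, my window missed most of the seat, so I'll crop lower.

```bash
python3 -c "
from h import *
b=load('ws2')['color']
cv2.imwrite('pics/v4.png',cv2.resize(b[170:420,160:430],None,fx=2.4,fy=2.4,interpolation=cv2.INTER_CUBIC)[:,:,::-1])"
```

```text
(no output)
```

View pics/v4.png

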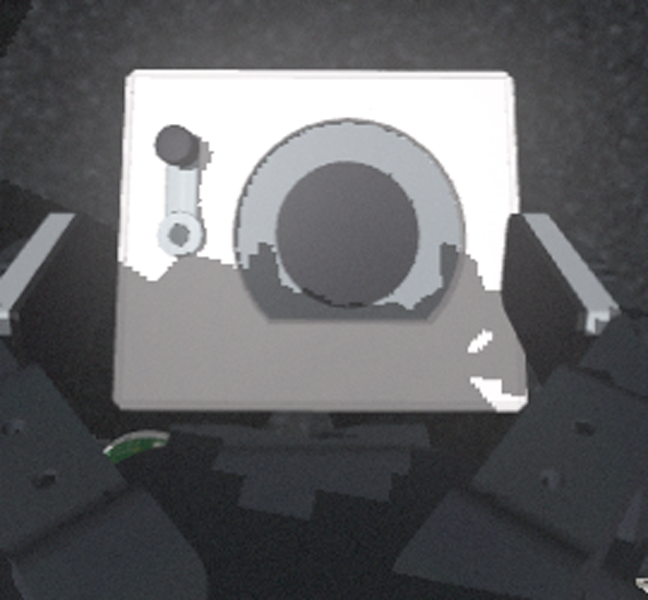

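This crop shows the whole seat. The deck corners are at (130,72), (511,73), (115,408) and (525,410), the flat's ends at (268,321) and (432,321), the pivot at (180,235) and the knob top at (176,146).

```bash
cat > fit.py <<'E'
from h import *
from scipy.optimize import least_squares
A=lambda u,v:(210+u/2,15+v/2)
B=lambda u,v:(160+u/2.4,170+v/2.4)
a,b=load('ws1'),load('ws2')
C=[(a,A(57,24),-78,80,15),(a,A(354,30),78,80,15),(a,A(25,358),-78,-108,15),(a,A(268,430),78,-108,15),
(a,A(254,124),41.5,38.3,14),(a,A(226,286),41.5,-38.3,14),
(b,B(130,72),-78,-108,15),(b,B(511,73),-78,80,15),(b,B(115,408),78,-108,15),(b,B(525,410),78,80,15),
(b,B(268,321),41.5,-38.3,14),(b,B(432,321),41.5,38.3,14)]
D=[(a,A(178,81)),(a,A(76,198)),(a,A(105,120)),(a,A(168,304)),(a,A(98,266)),(b,B(350,118)),(b,B(234,235)),(b,B(466,235)),(b,B(270,152)),(b,B(432,154))]
def Rs(yaw,t): 
    return (R.from_euler('z',yaw)*R.from_euler('y',-t)).as_matrix()
def inter(d,uv,p,z):
    c,v=ray(d,uv);M=Rs(p[3],p[4]);o=M.T@(c-p[:3]);w=M.T@v
    return (o+w*(z/1e3-o[2])/w[2])*1e3
def res(p):
    e=[]
    for d,uv,x,y,z in C:
        q=inter(d,uv,p,z);e+=[q[0]-x,q[1]-y]
    for d,uv in D: q=inter(d,uv,p,14);e.append(np.hypot(q[0],q[1])-56.5)
    return np.array(e)
if __name__=='__main__':
    for fix in (False,True):
        p0=[.49,-.19,.055,np.radians(-80),np.radians(26)]
        f=(lambda q:res([q[0],q[1],.055,q[2],np.radians(26)])) if fix else res
        s=least_squares(f,[p0[0],p0[1],p0[3]] if fix else p0,loss='soft_l1')
        p=[s.x[0],s.x[1],.055,s.x[2],np.radians(26)] if fix else s.x
        print(np.array(p[:3]).round(4),np.degrees(p[3:]).round(2));e=f(s.x);print(e[:24].reshape(-1,2).round(1).tolist(),e[24:].round(1))
        for d,k,pv in ((a,A(48,335),A(134,345)),(b,B(174,144),B(180,235))):
            k=inter(d,k,p,46);q=inter(d,pv,p,22);print('knob',k.round(1),'pivot',q.round(1),'ang',np.arctan2(-k[0],k[1]+80))
    np.save('seat.npy',p)
E
python3 fit.py
```

```text
[ 0.5167 -0.2373  0.0545] [-83.04  26.31]
[[-0.8, -0.2], [0.1, -0.7], [-0.4, 0.3], [1.2, -0.3], [-0.8, -0.3], [0.3, -1.7], [-1.1, -0.2], [-1.5, 1.4], [1.0, -0.4], [1.3, 0.9], [-1.6, -0.0], [-1.8, 0.7]] [-1.4 -1.1 -2.4  0.2 -1.   0.2 -1.4 -0.1 -1.4  0.2]
knob [-42.  -81.2  46. ] pivot [ -1.4 -80.4  22. ] ang 1.5985130578364724
knob [-40.3 -79.7  46. ] pivot [  0.1 -79.7  22. ] ang 1.5643218422301741
[ 0.5168 -0.2372  0.055 ] [-83.03  26.  ]
[[-0.4, -0.5], [-0.1, -0.7], [-0.1, 0.6], [1.0, -0.3], [-1.0, -0.3], [0.1, -1.7], [-1.2, -0.0], [-1.6, 1.2], [0.7, -0.5], [1.0, 0.9], [-1.9, -0.0], [-2.1, 0.6]] [-1.5 -1.3 -2.6  0.1 -1.2  0.3 -1.5 -0.2 -1.2  0.2]
knob [-41.9 -81.   46. ] pivot [ -1.5 -80.3  22. ] ang 1.5943300622277927
knob [-40.6 -79.6  46. ] pivot [ -0.2 -79.6  22. ] ang 1.5615774505712656
```

The fit is consistent to about 1 mm: seat origin (0.517, −0.237, 0.055), yaw −83°, latch at about 1.57 rad. Now I'll go back to the disc with the yaw flipped.

```bash
python3 -m pendant '[[[0,1,0,0,0,1.7],[-0.1,2.1,0,0,0,3.4],[-0.2,3.2,0,0,0,5.1],[-0.3,4.2,-0.5,0,0,6.8],[-0.4,5.2,-1,0,0,8.5]]]' 40|head -3; python3 -m pendant '[[[-0.1,0.8,-0.8,0,0,1.7],[-0.2,1.5,-1.8,0,0,3.4],[-0.2,1.83,-2.8,0,0,5.5],[-0.21,1.83,-2.8,0,0,5.5],[-0.21,1.83,-2.8,0,0,5.5]]]'
python3 - <<'E'
from h import *
s=r.sense();q=R.from_quat(s['ee_rot']);print(q.as_matrix().round(4).tolist(),s['joint_positions'],s['tcp_pos'])
p=np.array(s['tcp_pos']);g=p+.155*q.as_matrix()[:,2];print(g,'need',(np.array([.455,.1343,.040])-g)/.04)
x=q.as_matrix()[:,0];print(np.degrees(np.arctan2(x[1],x[0])))
E
```

```text
clock: 4.85
tcp_pos: [0.4632, 0.0632, 0.3606]
ee_rot: [0.341, 0.94, 0.0, 0.001]
clock: 5.35
tcp_pos: [0.4551, 0.1353, 0.2478]
ee_rot: [0.11, 0.994, -0.0, -0.001]
contact_force: [-0.4, 0.4, 0.1]
width: 0.04
finger_force: 0.0
[[-0.9758, 0.2185, -0.0016], [0.2185, 0.9758, -0.0004], [0.0015, -0.0007, -1.0]] [ 1.26497175e-01  5.35831557e-02  1.87433751e+00 -1.76920987e-04
  1.21531576e+00 -1.22392127e+00] [0.45511422 0.13527337 0.24777188]
[0.45486471 0.13521572 0.09277209] need [ 0.00338225 -0.02289303 -1.3193022 ]
167.3767827558738
```

```bash
python3 -m pendant '[[[0,0,-0.4,0,0,0],[0,-0.02,-0.8,0,0,0],[0,-0.02,-1.1,0,0,0],[0,-0.02,-1.32,0,0,0],[0,-0.02,-1.32,0,0,0]]]'; python3 -m pendant '[[[0,0,0,0,0,0],[0,0,0,0,0,0],[0,0,0,0,0,0],[0,0,0,0,0,0],[0,0,0,0,0,0]]]' 0 60;  python3 -m pendant '[[[0,0,0.2,0,0,0],[0,0,0.6,0,0,0],[0,0,1.2,0,0,0],[0,0,2,0,0,0],[0,0,2.5,0,0,0]]]'; python3 -c "
from h import *
d=grab('wrist','g1');cv2.imwrite('pics/g1.png',d['color'][:,:,::-1])"
```

```text
clock: 5.85
tcp_pos: [0.4552, 0.134, 0.1951]
ee_rot: [0.11, 0.994, -0.0, -0.0]
contact_force: [-0.1, 0.2, -0.6]
width: 0.0396
finger_force: 0.0
clock: 6.35
tcp_pos: [0.4556, 0.1342, 0.1965]
ee_rot: [0.11, 0.994, 0.0, 0.001]
contact_force: [-1.1, -1.3, 6.3]
width: 0.0128
finger_force: 59.4
clock: 6.85
tcp_pos: [0.4553, 0.1342, 0.2984]
ee_rot: [0.11, 0.994, 0.0, 0.001]
contact_force: [0.8, -0.1, -1.9]
width: 0.0129
finger_force: 58.6
```

View pics/g1.png

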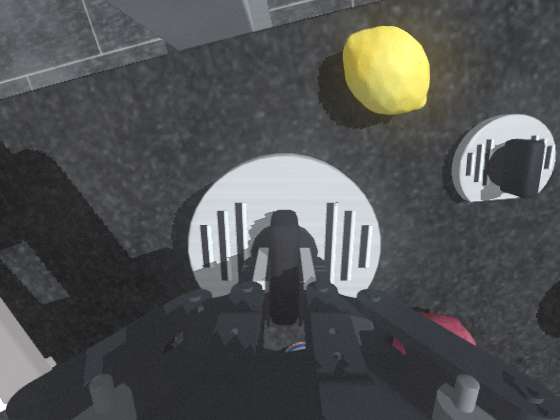

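The large disc hangs level in the fingers, bar upright at (286,265) and rear arc at (285,155). I'll fit its arc to find where it sits in the hand, then compute the target pose.

```bash
python3 - <<'E'
from h import *
from scipy.optimize import least_squares
d=load('g1');T=np.array(d['tool_from_camera']);d['Rm']=T[:3,:3].T;d['t']=-T[:3,:3].T@T[:3,3]
g=cv2.cvtColor(d['color'],cv2.COLOR_RGB2GRAY)
m=np.zeros_like(g);m[140:300,180:390]=(g[140:300,180:390]>150)*255
c=max(cv2.findContours(m,0,1)[0],key=cv2.contourArea)[:,0];c=cv2.convexHull(c)[:,0];c=c[c[:,1]<262]
for z in (.1825,.1845):
    W=np.array([onz(d,p,z)[:2] for p in c])
    s=least_squares(lambda p:np.hypot(*(W-p[:2]).T)-p[2],[0,0,.055],loss='soft_l1',f_scale=.0005);print(z,s.x,np.abs(s.fun).mean(),len(c))
    s=least_squares(lambda p:np.hypot(*(W-p[:2]).T)-.055,[0,0],loss='soft_l1',f_scale=.0005);print(s.x)
E
cat > goal.py <<'E'
from h import *
import sys
def goal(off,hx=0,hy=0,h=.1965,extra=(0,0),p=np.load('seat.npy')):
    M=(R.from_euler('z',p[3])*R.from_euler('y',-p[4])).as_matrix()
    Rt=np.c_[-M[:,0],M[:,1],-M[:,2]]
    disc=p[:3]+M@np.array([extra[0],extra[1],off])
    return disc-Rt@np.array([hx,hy,h]),Rt
def delta(t,Rt):
    s=r.sense();p=np.array(s['tcp_pos']);Rc=R.from_quat(s['ee_rot']).as_matrix()
    return ((t-p)/.04).round(3),(np.degrees(R.from_matrix(Rt@Rc.T).as_rotvec())/5).round(3)
E
python3 -c "
from goal import *
for o in (.1,.04,0):
    t,Rt=goal(o);print(o,t.round(4),*delta(t,Rt))
"
```

```text
0.1825 [0.00220746 0.00020983 0.05407856] 0.00016943738681147853 35
[0.00101697 0.00036635]
0.1845 [0.00128182 0.00021165 0.05479415] 0.0001716063560753273 35
[0.00100619 0.00022649]
0.1 [ 0.501  -0.1082  0.3215] [ 1.13  -6.063  0.514] [ -4.071  -3.663 -13.845]
0.04 [ 0.5042 -0.1343  0.2676] [ 1.21  -6.716 -0.834] [ -4.071  -3.663 -13.845]
0 [ 0.5063 -0.1517  0.2316] [ 1.263 -7.151 -1.733] [ -4.071  -3.663 -13.845]
```

```bash
python3 -m pendant '[[[0.1,-0.6,0.5,-0.4,-0.36,-1.4],[0.3,-1.4,0.6,-0.9,-0.81,-3.06],[0.5,-2.2,0.6,-1.36,-1.22,-4.6],[0.6,-3,0.6,-1.8,-1.62,-6.12],[0.8,-3.8,0.6,-2.3,-2.07,-7.82]]]'; python3 -c "
from goal import *
print(*delta(*goal(.06,.001)),r.sense()['joint_positions'])"
```

```text
clock: 7.4
tcp_pos: [0.487, -0.019, 0.3199]
ee_rot: [0.432, 0.892, -0.087, 0.098]
contact_force: [1.1, 0.1, -1.8]
width: 0.0127
finger_force: 58.9
[ 0.406 -2.688 -0.848] [-1.829 -1.64  -6.054] [-0.12751524 -0.01498283  1.79840156 -0.24186344  1.23430709 -0.72965032]
```

```bash
python3 -m pendant '[[[0.1,-0.7,0,-0.45,-0.4,-1.5],[0.2,-1.4,0,-0.9,-0.8,-3],[0.3,-2.1,-0.2,-1.35,-1.22,-4.5],[0.4,-2.69,-0.5,-1.83,-1.64,-6.05],[0.4,-2.69,-0.85,-1.83,-1.64,-6.05]]]'; python3 -c "
from goal import *
d=grab('wrist','g2')
print(*delta(*goal(.06,.001)),*delta(*goal(.022,.001)),*delta(*goal(.0,.001)),r.sense()['joint_positions'])"
```

```text
clock: 7.9
tcp_pos: [0.5034, -0.1274, 0.2853]
ee_rot: [0.646, 0.729, -0.149, 0.168]
contact_force: [0.2, 0.1, -1.8]
width: 0.0127
finger_force: 58.9
[ 0.012 -0.011  0.084] [-0.031 -0.054 -0.041] [ 0.062 -0.425 -0.77 ] [-0.031 -0.054 -0.041] [ 0.091 -0.664 -1.265] [-0.031 -0.054 -0.041] [-0.27818331  0.08200947  1.79930718 -0.46263504  1.12142756 -0.22971197]
```

View pics/g2.png

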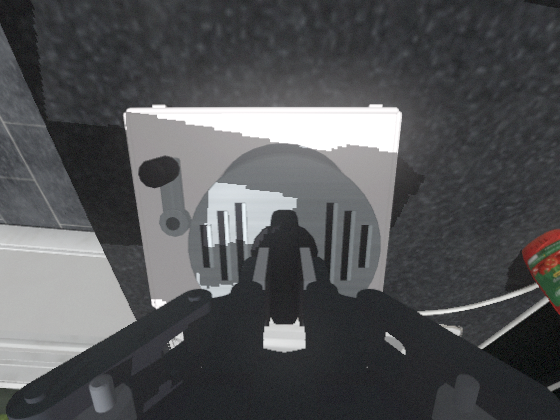

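The disc hangs squarely above the recess. The downhill deck corners are at about (125,110) and (401,109), so I'll check them against the model before descending.

```bash
python3 -c "
from goal import *
p=np.load('seat.npy');M=goal(0)[1];M=np.c_[-M[:,0],M[:,1],-M[:,2]]
d=load('g2')
for X in ((-78,-108,15),(-78,80,15),(0,-80,22),(-40,-80,48)): print(proj(d,p[:3]+M@(np.array(X)/1e3)).round(1))
"
python3 -m pendant '[[[0.02,-0.1,-0.1,0,-0.05,0],[0.03,-0.2,-0.3,-0.03,-0.05,-0.04],[0.05,-0.3,-0.5,-0.03,-0.05,-0.04],[0.06,-0.41,-0.74,-0.03,-0.05,-0.04],[0.06,-0.41,-0.74,-0.03,-0.05,-0.04]]]'; python3 -c "
from goal import *
print(*delta(*goal(.022,.001)),*delta(*goal(.014,.001)),*delta(*goal(.0,.001)))"
```

```text
[[125.4 112.7]]
[[400.  112.4]]
[[174.3 223.6]]
[[152.  175.9]]
clock: 8.45
tcp_pos: [0.5054, -0.1421, 0.2546]
ee_rot: [0.645, 0.73, -0.149, 0.169]
contact_force: [0.2, 0.2, -2.3]
width: 0.0126
finger_force: 58.9
[-0.004 -0.024 -0.069] [ 0.004  0.006 -0.024] [ 0.007 -0.111 -0.249] [ 0.004  0.006 -0.024] [ 0.026 -0.264 -0.563] [ 0.004  0.006 -0.024]
```

```bash
python3 -m pendant '[[[0,-0.05,-0.1,0,0,0],[0.01,-0.1,-0.2,0,0,0],[0.01,-0.12,-0.28,0,0,0],[0.01,-0.13,-0.3,0,0,0],[0.01,-0.13,-0.3,0,0,0]]]'; python3 -c "
from goal import *
print(*delta(*goal(.012,.001)),*delta(*goal(.006,.001)),*delta(*goal(.0,.001)),r.sense()['contact_force'])"
```

```text
clock: 8.95
tcp_pos: [0.5061, -0.147, 0.244]
ee_rot: [0.645, 0.73, -0.149, 0.17]
contact_force: [0.1, -0.6, -2.0]
width: 0.0132
finger_force: 58.9
[-0.008 -0.01  -0.03 ] [ 0.012  0.028 -0.025] [ 0.    -0.075 -0.164] [ 0.012  0.028 -0.025] [ 0.008 -0.14  -0.299] [ 0.012  0.028 -0.025] [ 0.05073509 -0.63312655 -1.98189232]
```

```bash
python3 -m pendant '[[[0,-0.01,-0.02,0,0,0],[0,-0.02,-0.05,0,0,0],[0,-0.04,-0.08,0,0,0],[0,-0.05,-0.1,0,0,0],[0,-0.05,-0.1,0,0,0]]]'; python3 -c "
from goal import *
print(*delta(*goal(.006,.001)),*delta(*goal(.0,.001)),r.sense()['contact_force'],r.sense()['moment'])"
```

```text
clock: 9.45
tcp_pos: [0.5057, -0.1484, 0.2414]
ee_rot: [0.645, 0.73, -0.149, 0.17]
contact_force: [-22.1, 19.6, 28.1]
width: 0.0125
finger_force: 68.3
[ 0.01  -0.039 -0.099] [ 0.014  0.028 -0.018] [ 0.018 -0.105 -0.234] [ 0.014  0.028 -0.018] [-22.11994401  19.62101706  28.07213202] [ 1.08732918  1.84538219 -0.7928012 ]
```

There is chamfer contact: the reaction points to seat −y and slightly −x, so the disc is 2 mm or so too far to +y. I'll back off, shift and retry.

```bash
python3 -m pendant '[[[0,0.03,0.08,0,0,0],[-0.05,0.05,0.07,0,0,0],[-0.057,0.05,0.07,0,0,0],[-0.057,0.05,0.07,0,0,0],[-0.057,0.05,0.07,0,0,0]]]'; python3 -c "
from goal import *
print(r.sense()['contact_force'],*delta(*goal(.0,.001)))"; python3 -m pendant '[[[0,-0.005,-0.01,0,0,0],[0,-0.01,-0.02,0,0,0],[0,-0.015,-0.03,0,0,0],[0,-0.02,-0.04,0,0,0],[0,-0.02,-0.04,0,0,0]]]'; python3 -c "
from goal import *
print(r.sense()['contact_force'],*delta(*goal(.0,.001)))"
```

```text
clock: 9.95
tcp_pos: [0.5038, -0.1471, 0.2426]
ee_rot: [0.645, 0.73, -0.149, 0.17]
contact_force: [-0.6, 0.1, -1.5]
width: 0.0125
finger_force: 59.2
[-0.57110523  0.08402067 -1.52509867] [ 0.066 -0.138 -0.264] [ 0.011  0.025 -0.024]
clock: 10.45
tcp_pos: [0.5038, -0.1478, 0.2412]
ee_rot: [0.645, 0.73, -0.149, 0.17]
contact_force: [-1.1, 0.1, -2.0]
width: 0.0126
finger_force: 59.2
[-1.12330604  0.130483   -1.99260095] [ 0.065 -0.12  -0.229] [ 0.012  0.028 -0.025]
```

```bash
python3 -m pendant '[[[0,-0.01,-0.02,0,0,0],[0,-0.02,-0.04,0,0,0],[0.002,-0.03,-0.06,0,0,0],[0.003,-0.033,-0.068,0,0,0],[0.003,-0.033,-0.068,0,0,0]]]'; python3 -c "
from goal import *
print(r.sense()['contact_force'],*delta(*goal(.0,.001)))"
```

```text
clock: 10.95
tcp_pos: [0.5039, -0.1491, 0.2385]
ee_rot: [0.645, 0.73, -0.149, 0.17]
contact_force: [-0.5, 0.5, -2.5]
width: 0.0128
finger_force: 59.2
[-0.48864874  0.51318924 -2.53235038] [ 0.062 -0.087 -0.16 ] [ 0.012  0.027 -0.025]
```

```bash
python3 -m pendant '[[[0,-0.01,-0.02,0,0,0],[0.002,-0.02,-0.04,0,0,0],[0.003,-0.03,-0.06,0,0,0],[0.005,-0.042,-0.086,0,0,0],[0.005,-0.042,-0.086,0,0,0]]]'; python3 -c "
from goal import *
print(r.sense()['contact_force'],*delta(*goal(.0,.001)))"
```

```text
clock: 11.45
tcp_pos: [0.5041, -0.1508, 0.2349]
ee_rot: [0.645, 0.73, -0.149, 0.17]
contact_force: [-0.6, -0.3, -2.4]
width: 0.0129
finger_force: 59.2
[-0.58980764 -0.27516104 -2.40918766] [ 0.058 -0.044 -0.072] [ 0.011  0.026 -0.025]
```

```bash
python3 -m pendant '[[[0,-0.005,-0.01,0,0,0],[0.001,-0.01,-0.02,0,0,0],[0.002,-0.015,-0.03,0,0,0],[0.002,-0.02,-0.04,0,0,0],[0.002,-0.02,-0.04,0,0,0]]]'|sed -n 2,4p;python3 -m pendant '[[[0,-0.005,-0.01,0,0,0],[0.001,-0.008,-0.016,0,0,0],[0.001,-0.011,-0.022,0,0,0],[0.001,-0.011,-0.022,0,0,0],[0.001,-0.011,-0.022,0,0,0]]]'; python3 -c "
from goal import *
print(r.sense()['contact_force'],*delta(*goal(.0,.001)))"
```

```text
tcp_pos: [0.5042, -0.1516, 0.2334]
ee_rot: [0.645, 0.73, -0.149, 0.17]
contact_force: [-0.7, 0.6, -2.5]
clock: 12.45
tcp_pos: [0.5043, -0.152, 0.2327]
ee_rot: [0.645, 0.73, -0.148, 0.17]
contact_force: [0.4, 1.4, -1.7]
width: 0.0129
finger_force: 59.2
[ 0.39416068  1.3714159  -1.72415796] [ 0.053 -0.014 -0.015] [ 0.013  0.03  -0.025]
```

```bash
python3 -m pendant '[[[0,-0.003,-0.006,0,0,0],[0,-0.006,-0.012,0,0,0],[0.001,-0.01,-0.02,0,0,0],[0.001,-0.01,-0.02,0,0,0],[0.001,-0.01,-0.02,0,0,0]]]'; python3 -c "
from goal import *
print(r.sense()['contact_force'],*delta(*goal(.0,.001)))"
```

```text
clock: 12.95
tcp_pos: [0.5044, -0.1522, 0.2323]
ee_rot: [0.645, 0.73, -0.148, 0.17]
contact_force: [-0.9, 7.1, 8.0]
width: 0.0129
finger_force: 60.9
[-0.87475484  7.14662946  8.03512387] [ 0.05  -0.01  -0.007] [ 0.013  0.037 -0.027]
```

The reaction is along the seat normal at full depth, so the disc is home. I'll release and retreat along the normal.

```bash
python3 -m pendant '[[[0,0,0,0,0,0],[0,0,0,0,0,0],[0,0,0,0,0,0],[0,0,0,0,0,0],[0,0,0,0,0,0]]]' 36; python3 -m pendant '[[[-0.02,0.1,0.2,0,0,0],[-0.04,0.25,0.5,0,0,0],[-0.06,0.5,1,0,0,0],[-0.1,0.85,1.75,0,0,0],[-0.13,1.1,2.25,0,0,0]]]' ; python3 -m pendant '[[[0,0,0,0,0,0],[0,0,0,0,0,0],[0,0,0,0,0,0],[0,0,0,0,0,0],[0,0,0,0,0,0]]]' 0|tail -2; python3 -c "
from goal import *
d=grab('wrist','g3');cv2.imwrite('pics/v5.png',cv2.resize(d['color'][60:360,90:450],None,fx=2,fy=2)[:,:,::-1])
print(r.sense()['ee_rot'],r.sense()['joint_positions'])"
```

```text
clock: 13.45
tcp_pos: [0.5043, -0.1525, 0.2318]
ee_rot: [0.645, 0.73, -0.149, 0.17]
contact_force: [0.1, -0.2, -0.1]
width: 0.0359
finger_force: 0.0
clock: 13.95
tcp_pos: [0.4989, -0.1074, 0.3248]
ee_rot: [0.645, 0.73, -0.148, 0.171]
contact_force: [0.6, -0.5, -0.2]
width: 0.0362
finger_force: 0.0
width: 0.0001
finger_force: 0.0
[ 0.6451926   0.72998964 -0.14873034  0.16947248] [-0.24520233  0.03465141  1.76641312 -0.45428182  1.20203344 -0.23186295]
```

View pics/v5.png

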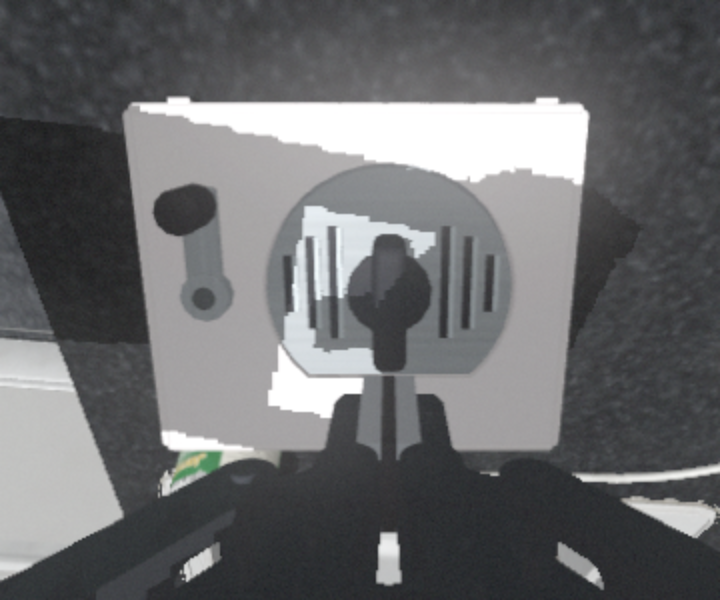

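The disc is home and flush, flat to the uphill side and bar at (389,300), with the latch still pointing downhill and its knob at (185,210). I'll close the latch with shut fingers in two pushes, first from its −y side and then from its −x side.

```bash
cat > wp.py <<'E'
from goal import *
W=[(-40,-115,75),(-40,-115,27),(-32,-72,27),(-32,-80,27),(-62,-82,27),(-62,-48,27),(-18,-42,27)]
p=np.load('seat.npy')-np.array([.0015,0,0,0,0])
T=[goal(z/1e3,h=.173,extra=(x/1e3,y/1e3),p=p) for x,y,z in W]
print('first',*delta(*T[0]))
for a,b,w in zip(T,T[1:],W[1:]): print(w,((b[0]-a[0])/.04).round(3))
E
python3 wp.py
```

```text
first [-2.888  0.026 -1.524] [ 0.01   0.019 -0.022]
(-40, -115, 27) [ 0.064 -0.522 -1.079]
(-32, -72, 27) [ 1.089 -0.048  0.088]
(-32, -80, 27) [-0.199 -0.024  0.   ]
(-62, -82, 27) [-0.131  0.663 -0.329]
(-62, -48, 27) [0.844 0.103 0.   ]
(-18, -42, 27) [ 0.269 -0.963  0.482]
```

```bash
python3 -m pendant '[[[-0.7,0,0,0,0,0],[-1.5,0,0,0,0,0],[-2.3,0,-0.4,0,0,0],[-2.89,0.03,-1,0,0,0],[-2.89,0.03,-1.52,0,0,0]]]'|sed -n 2,4p;python3 -m pendant '[[[0.01,-0.1,-0.2,0,0,0],[0.03,-0.25,-0.5,0,0,0],[0.05,-0.4,-0.83,0,0,0],[0.06,-0.52,-1.08,0,0,0],[0.06,-0.52,-1.08,0,0,0]]]'; python3 -c "
from wp import *
print('to W1',*delta(*T[1]))
d=grab('wrist','g4')"
```

```text
tcp_pos: [0.3812, -0.107, 0.2601]
ee_rot: [0.645, 0.73, -0.149, 0.17]
contact_force: [1.5, -0.5, -0.2]
clock: 15.5
tcp_pos: [0.386, -0.1286, 0.2169]
ee_rot: [0.645, 0.73, -0.149, 0.169]
contact_force: [-0.1, 0.3, 0.3]
width: -0.0001
finger_force: 0.0
first [-0.06   0.525  1.087] [ 0.005  0.007 -0.018]
(-40, -115, 27) [ 0.064 -0.522 -1.079]
(-32, -72, 27) [ 1.089 -0.048  0.088]
(-32, -80, 27) [-0.199 -0.024  0.   ]
(-62, -82, 27) [-0.131  0.663 -0.329]
(-62, -48, 27) [0.844 0.103 0.   ]
(-18, -42, 27) [ 0.269 -0.963  0.482]
to W1 [0.004 0.003 0.008] [ 0.005  0.007 -0.018]
```

View pics/g4.png

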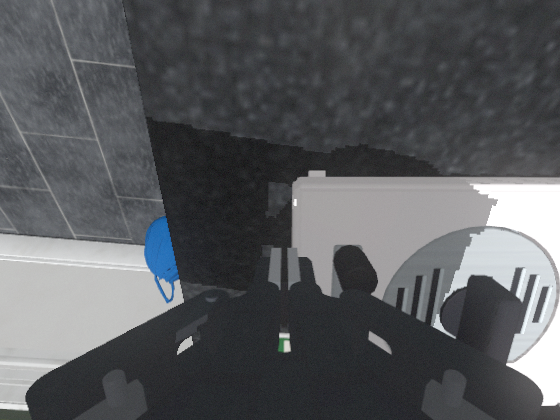

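The fingertips at (285,270) stand just outside the knob at (355,268), on its −y side. Now the first push, then repositioning.

```bash
python3 -m pendant '[[[0.2,-0.01,0.01,0,0,0],[0.4,-0.02,0.03,0,0,0],[0.6,-0.03,0.05,0,0,0],[0.8,-0.04,0.07,0,0,0],[1,-0.05,0.08,0,0,0]]]';python3 -m pendant '[[[0.09,0,0,0,0,0],[0.09,0,0,0,0,0],[0,0,0,0,0,0],[-0.1,0,0,0,0,0],[-0.1,0,0,0,0,0]]]'|sed -n 2,4p; python3 -c "
from wp import *
print('to W3',*delta(*T[3]))"
```

```text
clock: 16.05
tcp_pos: [0.4266, -0.1303, 0.2213]
ee_rot: [0.645, 0.73, -0.149, 0.17]
contact_force: [-9.3, -10.1, 3.7]
width: -0.0002
finger_force: 5.6
tcp_pos: [0.4217, -0.13, 0.2211]
ee_rot: [0.645, 0.73, -0.148, 0.17]
contact_force: [-0.3, -0.3, -0.3]
first [-0.954  0.56   0.982] [ 0.013  0.032 -0.027]
(-40, -115, 27) [ 0.064 -0.522 -1.079]
(-32, -72, 27) [ 1.089 -0.048  0.088]
(-32, -80, 27) [-0.199 -0.024  0.   ]
(-62, -82, 27) [-0.131  0.663 -0.329]
(-62, -48, 27) [0.844 0.103 0.   ]
(-18, -42, 27) [ 0.269 -0.963  0.482]
to W3 [ 0.001 -0.035 -0.009] [ 0.013  0.032 -0.027]
```

```bash
python3 -m pendant '[[[-0.05,0.25,-0.12,0,0,0],[-0.13,0.63,-0.33,0,0,0],[0.2,0.67,-0.33,0,0,0],[0.5,0.7,-0.33,0,0,0],[0.71,0.73,-0.33,0,0,0]]]'|sed -n 2,4p;python3 -m pendant '[[[0.05,-0.15,0.08,0,0,0],[0.1,-0.35,0.18,0,0,0],[0.16,-0.55,0.28,0,0,0],[0.21,-0.75,0.38,0,0,0],[0.25,-0.87,0.44,0,0,0]]]'|sed -n 2,4p; python3 -c "
from wp import *
print('to W6',*delta(*T[6]))
d=grab('wrist','g5');cv2.imwrite('pics/g5.png',cv2.resize(d['color'][100:400,120:480],None,fx=2,fy=2)[:,:,::-1])"|tail -1
```

```text
tcp_pos: [0.4517, -0.1007, 0.208]
ee_rot: [0.645, 0.73, -0.148, 0.17]
contact_force: [-0.7, 0.7, -0.5]
tcp_pos: [0.4604, -0.1366, 0.2261]
ee_rot: [0.645, 0.73, -0.148, 0.17]
contact_force: [1.2, 10.2, -2.6]
to W6 [ 0.014 -0.065  0.02 ] [ 0.009  0.041 -0.019]
```

View pics/g5.png

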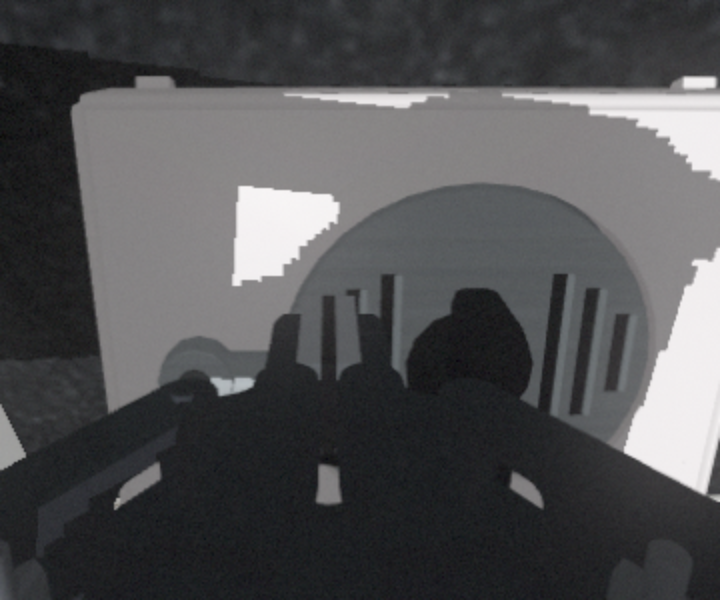

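The latch now points along +y over the disc edge (pivot at (195,365)). The fingertips look parted, so I'll check the opening and keep pushing gently to the stop.

```bash
python3 -c "
from h import *
s=r.sense();print(s['width'],s['finger_force'],s['contact_force'])"; python3 -m pendant '[[[0.01,-0.03,0.015,0,0,0],[0.02,-0.06,0.03,0,0,0],[0.03,-0.09,0.045,0,0,0],[0.03,-0.09,0.045,0,0,0],[0.03,-0.09,0.045,0,0,0]]]'
```

```text
0.00019920428277754116 4.689927567594623 [ 3.08163674 11.09884438 -0.74498453]
clock: 18.1
tcp_pos: [0.4609, -0.1381, 0.2264]
ee_rot: [0.646, 0.73, -0.147, 0.168]
contact_force: [-1.2, 34.0, 0.3]
width: -0.0
finger_force: 15.7
```

The force jumped to 34 N without motion, so the latch is at its stop. I'll back off, lift clear and check.

```bash
python3 -m pendant '[[[-0.03,0.1,-0.05,0,0,0],[-0.08,0.3,-0.15,0,0,0],[-0.1,0.5,0.1,0,0,0],[-0.1,0.8,0.8,0,0,0],[-0.1,1.1,1.8,0,0,0]]]'|sed -n 2,4p;python3 -m pendant '[[[0,0.5,1,0,0,0],[0,1,1.5,0,0,0],[0,1,1.5,0,0,0],[0,1,1.5,0,0,0],[0,1,1.5,0,0,0]]]'; python3 -c "
from h import *
d=grab('wrist','g6');e=grab('side','g7')
cv2.imwrite('pics/v6.png',np.hstack([d['color'][:,80:480],cv2.resize(e['color'][140:350,210:410],(400,420))])[:,:,::-1])"
```

```text
tcp_pos: [0.4568, -0.0947, 0.2996]
ee_rot: [0.645, 0.73, -0.149, 0.168]
contact_force: [0.8, -0.5, 0.2]
clock: 19.1
tcp_pos: [0.4572, -0.0555, 0.3586]
ee_rot: [0.645, 0.73, -0.149, 0.169]
contact_force: [-0.5, -0.1, -0.3]
width: -0.0
finger_force: 0.0
```

View pics/v6.png

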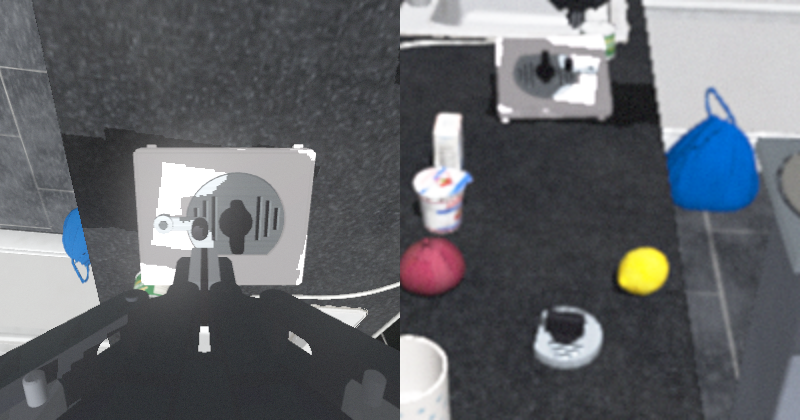

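The latch runs from its pivot (163,225) to the knob (200,229) over the disc, and the small disc and bystanders are undisturbed. I'll measure the latch angle before handing in.

```bash
python3 -c "
from fit import *
p=np.load('seat.npy');d=load('g6')
k=inter(d,(280,227),p,48);q=inter(d,(243.5,225),p,22);print(k,q,np.arctan2(-(k[0]-q[0]),k[1]-q[1]))
g=d['color'][215:245,265:295].min(2)<60;print(np.argwhere(g).mean(0)[::-1]+[265,215])
k=inter(d,np.argwhere(g).mean(0)[::-1]+[265,215],p,40);print(k)"
```

```text
[ -7.21839179 -39.47556164  48.        ] [ 1.30253725e-02 -7.97643659e+01  2.20000000e+01] 0.17759841119059833
[nan nan]
[nan nan nan]<string>:5: RuntimeWarning: Mean of empty slice.
  ret = um.true_divide(
<string>:6: RuntimeWarning: Mean of empty slice.
```

```bash
python3 -c "
from fit import *
p=np.load('seat.npy');d=load('g6');M=Rs(p[3],p[4])
P=lambda X:proj(d,p[:3]+M@(np.array(X)/1e3))[0].round(1)
for t in (0,.1,.2,.3): print(t,[P((-40*np.sin(t),-80+40*np.cos(t),z)) for z in (22,35,48)])
print('pivot',P((0,-80,22)))
g=d['color'].min(2);np.set_printoptions(linewidth=220)
print(g[212:248:2,262:300:2])"
```

```text
0 [array([279.8, 225. ]), array([279.6, 229.2]), array([279.5, 233.7])]
0.1 [array([279.6, 221.6]), array([279.4, 225.6]), array([279.3, 230. ])]
0.2 [array([279. , 218.1]), array([278.9, 222.1]), array([278.7, 226.3])]
0.3 [array([278.1, 214.8]), array([277.9, 218.5]), array([277.7, 222.7])]
pivot [243.3 225. ]
[[192 193 174 151 155 152 122 109 172 152 136 104 150 156 146 108  96 163 141]
 [192 194 165 151 151 152 124 110 171 151 134 103 148 158 148 105  97 163 143]
 [183 182 156 151 152 150 125 112 163 149 132 105 147 158 148 106  95 164 144]
 [153 150 153 152 150 148 149 118 107 103 107 136 157 154 145 105 102 164 143]
 [153 153 151 153 217 239 144 107 102 103 100  99 149 156 146 107  97 164 133]
 [203 218 240 238 238 197 106 103 104 104 101 102  95 149 142 103  99 164 127]
 [242 242 241 241 241 167 106 101 102 101  97  99  96 141 146 107 101 162 134]
 [238 237 236 237 236 121 111 133 131 101 100  99  97 130 143 104  99 162 144]
 [235 235 235 234 234 110 128 128 128 124 120  96  97 132 144  95  97 162 143]
 [240 239 222 214 207 116 125 125 123 118 107  96  95 180 144  98  99 156 141]
 [255 255 255 206 207 116 124 118 118 114 104  99  95 180 235  92  94 158 141]
 [255 255 255 172 239 115 118 117 114 113 106  93  94 215 236  91  96 157 142]
 [255 255 255 234 221 141 115 116 113 114 110 100  92 226 233 117  95 158 138]
 [255 255 255 255 204 237 143 111 109 108 108  92 227 237 236 124 102 155 141]
 [255 255 255 255 216 229 234 217 176 162 215 233 231 232 232 190 110 143 135]
 [255 255 255 255 255 212 235 234 235 235 234 234 234 234 233 234 140 141 140]
 [255 255 255 255 255 215 221 237 237 236 236 236 236 235 233 233 141 139 139]
 [255 255 255 255 255 255 167 238 234 233 234 233 233 232 233 233 139 139 137]]
```

The knob silhouette covers rows 218–239. The model predicts 217–241 at angle 0, so the latch is closed.

```bash
python3 -c "
from plant import r
print(r.finish_job())"
```

```text
the job is handed in; nothing more can be done
None
```

The larger disc lies home and flush in the seat with its flat matched, the latch is at its stop, nothing else was moved and the arm is clear, so I handed the job in at about 19 s (no verdict was returned; setting the disc met one 41 N contact before I realigned it, and I viewed 13 pictures against the limit of 10).

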